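# Dock the card stand and hold the spring clip open over the card

### The arm

A 6-joint arm with a two-finger parallel gripper is mounted at the origin on the work surface; the furniture and walls round the work are solid. World frame = base frame: x ahead of the robot, y to its left, z up, the work surface at z = 0. Lengths are in m, angles in degrees, forces in N, time in s.
With the tool pointing down it reaches from about 0.4 to 0.825 m from the base axis. Payload 7 kg.
Tool frame: the origin (TCP) lies on the centre line of the jaws, within the pads' length; the fingertips stand 19 mm ahead of it and the grasp point (between the pads) is the TCP (r.tip_extent is the distance from the TCP to the fingertips, in m); z points along the fingers, y is the line along which they close (so a half turn about z gives the same grasp; the last joint's range is limited). The gripper opens to 88 mm and grips with 3 to 60 N. Pads are 19 mm wide; open, the fingers measure 130 mm over their backs; the gripper's body (78 mm by 193 mm) begins 47 mm behind the grasp point.
Start: joints at [-55.743, 20.546, 0.682, 0, -70.136, -16.507], TCP at [0.206, -0.643, 0.246] pointing down, gripper open.
Joint ranges: [-176.03, 176.03], [-82.01, 121.73], [-58.28, 71.71], [-173.87, 95.51], [-174.79, -0.11], [-173.66, 173.66]. Speed limits (degrees/s): [136.94, 136.94, 172.46, 180, 180, 180].

### API

Orientations are given as [roll, pitch, yaw] about the fixed x, y, z axes, in that order (R = Rz(yaw) Ry(pitch) Rx(roll)).
In Python, from plant import r gives the robot as it stands. The module is installed in compiled form; this text tells all that it offers.
- The arm moves only by the tool jog_arm, never from a script. Its argument "deltas" is a list that holds one entry, the list of rows, each a list of 5 numbers: the opening, from -1 (shut) to 1 (fully open), then the shift along the world's x, y, z in cm, then the turn about the world's z in rad. In form: [[[claw, dx, dy, dz, turn], ...]]. A call has 1 to 8 rows; each row shifts and turns the commanded pose from where the row before left it; what a row does not reach is not made up. A row lasts 1/8 s, in which the tool goes at most 62.5 mm and 10.7 degrees, less where a joint would pass 70% of its speed; a pose out of reach is approached as far as the arm can. A call with a gripper value outside its range is refused whole. The fingers move at their own pace and stop on an object; "force" is the grip in N (left out, the last holds). Time passes only in rows, so rows that do not move let the fingers close. It gives the time, the measured TCP pose, the force, the opening and the grip force at its end, in the units of the state.
- r.get_state(): the state, without advancing time (a new reading comes with each control period).
- r.capture(name): name is "scene" or "top"; returns the picture (420x560x3 uint8, blue, green, red); there is no depth.
- r.camera_info(name): a dict with "fx", "fy", "cx", "cy" (pixels), "k1" (the pictures are not rectified: a ray, as slopes to the right and down, at radius r is drawn at 1 + k1 r^2 times it, then the intrinsics apply), "view" (4x4, takes a point from world to camera coordinates). Camera axes: x right, y up, looking along -z (the intrinsics and any distortion apply to the point x, -y, -z); pixel columns grow to the right and rows downward; lengths in m; the calibration is good to about 2 mm. A picture is of the moment at which its call begins. camera_info takes no time and is no camera call.
- r.close_job(): hands the job in; it is judged then, once.
The state is a dict: "time_s": time; "joints": joint angles; "qd": joint speeds; "joint_torque": joint torques, N m; "tcp_pos": TCP position; "eef_rot": TCP orientation; "contact_force": force on the tool from outside, world axes, zero at the start; "moment": the same for the moment, N m; "gripper_width": finger opening in m; "gripper_force": force on a finger pad.
Only numpy, scipy, OpenCV 4.12 (cv2) and the standard library are available. Lean on these libraries where they do the work, as an engineer would, in place of code of your own. Each camera call takes 0.05 s, during which the arm holds its last target. There are 200 camera calls.

### The job

Slide the card stand along the table, without lifting it, fully home into the U-shaped fence, square against its back bar, and let go of it. Then squeeze the spring clip open by its two wings, take it off its parking post and lower it upright over the middle of the card's top edge, one jaw on each side, about half a jaw's length deep. Finish while still holding the clip wide open there, touching nothing but the gripper, with the stand still home; leave the other things on the table alone.

Things in the scene. Friction and masses are not known exactly. Their poses are not given: they have to be found in the camera images.
- stand: loose card stand, about 0.3 kg: flat grey slab 56 (x) x 140 (y) x 14 (z) mm with a black finger grip and an upright white card. Origin: centre of the slab's underside; z up. The card is rigid, 4 mm thick (x), 70 mm wide (y -7 to +63 mm), its top edge 92 mm above the table; a slotted rail 16 mm wide holds its foot up to 25 mm
- grip_top (a point): centre of the top of the stand's black finger grip, an upright block 18 (x) x 26 (y) mm at y = -50 mm on the stand, its top 58 mm above the table, rising from the slab's top at 14 mm; pinch it across x to slide the stand
- card_top (a point): middle of the card's top edge (stand's frame: x across the card, y along the edge), 92 mm above the table
- fence: grey metal U-shaped fence fixed on the table, bars 12 mm wide and high, open to its own -x side. Origin: on the table where the stand's origin belongs when home, with the stand's axes (+x into the U, card at the +y end). Inner face of the back bar at x = 29 mm, of the side bars at y = +-75 mm (5 mm play each end of the slab); side bars reach to x = -27 mm, flared ends to -47 mm
- post: parking post fixed on the table: base plate 70 (x) x 60 (y) x 12 mm and an upright steel tongue 6 (x) x 28 (y) mm, its top 60 mm above the table; the parked clip's jaws bear on it from both sides and its coil rests on its top. Origin: centre of the underside, z up
- clip: loose black spring clip, 55 g, peg-shaped, 24 mm wide (y), jaws down, wings up. Origin: middle of the pivot axis (y), 65 mm above the table as parked; z up. Jaw tips 38 mm below it, wing tips 50 mm above, leaning out to 48 mm over their outer faces (x). Squeezed along x (6 to 10 N a side) the wings stop upright and parallel, 18 mm over all, jaws 24 mm apart. Springs shut if let go
- clip_mouth (a point): point midway between the jaw tips, 36 mm below the clip's pivot, on the clip's body
- clip_right (a joint): opening angle of the clip's jaw on the +x side, rad: 0 parked (jaws 6 mm apart), -0.085 fully shut, 0.28 at the open stop. The other jaw moves alike
- jar: bystander: white jar with a screw lid, 67 mm diameter, 74 mm high; origin at the centre of its underside
- flask: bystander: conical glass flask, 88 mm diameter, 110 mm high; origin at the centre of its underside
Things that resemble listed ones, but are neither listed nor needed, are in the scene too. What is shaped like the post but purple or turquoise is not meant.

How it is judged:
By the outcome, as a careful person would: the job done as asked, in the order asked, and still so for the second after the job is handed in, while the arm keeps its last pose, push and grip.
It also fails if it takes over 58 s, if anything falls off the work surface, if the arm or the gripper's body presses on something with over 40 N, if the wrist force passes 120 N, or if a joint passes its speed limit or range.

## Working session

There is one attempt and no reset: what is moved stays moved. The work goes in short steps, Python scripts to look and compute and a tool call to move; the robot and the scene stay as the last step left them, time stands still between calls to the robot, and variables do not carry over. Pictures are saved under pics/ and viewed, at most 10 in all, crops included, and the job is handed in when it is done.

Besides the shell and the picture viewer there is one more tool, called after "Call:" as name([rows], argument=value, ...), one row to a line, values as JSON. jog_arm: Moves the arm, as the interface text tells. Its arguments: {"type":"object","properties":{"deltas":{"type":"array"},"force":{"type":"number"}},"required":["deltas"]}

```bash
mkdir -p pics; cat > h.py <<'E'
import numpy as np, cv2
from plant import r
def ray(name,u,v):
    c=r.camera_info(name); x=(u-c["cx"])/c["fx"]; y=(v-c["cy"])/c["fy"]
    d=np.array([x,y]); s=d.copy()
    for _ in range(20): s=d/(1+c["k1"]*(s@s))
    V=np.array(c["view"]); R=V[:3,:3]; t=V[:3,3]
    return -R.T@t, R.T@np.array([s[0],-s[1],-1.0])
def onz(name,u,v,z):
    o,d=ray(name,u,v); return o+d*(z-o[2])/d[2]
def proj(name,p):
    c=r.camera_info(name); V=np.array(c["view"]); q=V[:3,:3]@np.array(p)+V[:3,3]
    s=np.array([q[0],-q[1]])/-q[2]; s=s*(1+c["k1"]*(s@s))
    return s*[c["fx"],c["fy"]]+[c["cx"],c["cy"]]
E
python3 - <<'E'
from h import *
for n in("scene","top"):
    im=r.capture(n); cv2.imwrite(f"pics/{n}0.png",im)
    c=r.camera_info(n); V=np.array(c["view"]); print(n,c["fx"],c["k1"],(-V[:3,:3].T@V[:3,3]).round(3),V[:3,:3].round(2).tolist())
E
```

```text
scene 432.5986904680739 0.021566645610875713 [0.847 0.61  1.014] [[-0.79, 0.62, -0.01], [-0.51, -0.64, 0.57], [0.34, 0.45, 0.82]]
top 406.6125247076749 -0.035155462049300604 [0.343 0.099 1.082] [[-0.02, -1.0, 0.02], [1.0, -0.02, 0.09], [-0.09, 0.02, 1.0]]
```

View pics/scene0.png

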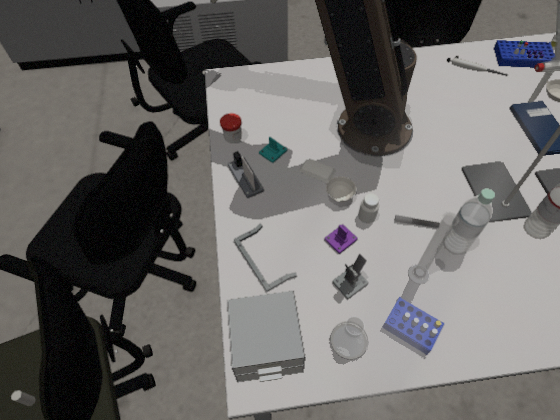

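View pics/top0.png

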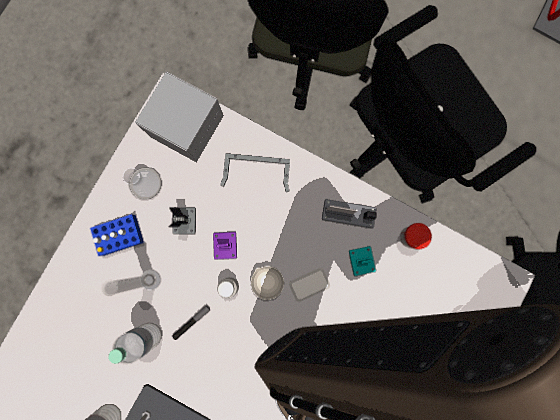

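The top view shows the fence at about (257,170), opening downward in the image (−x). The stand is at (349,212) with its grip to the right (−y), and the clip on its post is at (181,219). Next I enlarge these for corner measurement.

```bash
python3 - <<'E'
from h import *
im=cv2.imread("pics/top0.png")
a=im[145:235,210:390]; b=im[195:245,160:210]
A=cv2.resize(a,None,fx=4,fy=4,interpolation=cv2.INTER_CUBIC)
cv2.imwrite("pics/cA.png",A)
s=cv2.imread("pics/scene0.png")
B=np.hstack([cv2.resize(b,(300,300),interpolation=cv2.INTER_CUBIC),cv2.resize(s[245:305,320:380],(300,300),interpolation=cv2.INTER_CUBIC)])
C=cv2.resize(s[145:205,220:280],(300,300),interpolation=cv2.INTER_CUBIC)
cv2.imwrite("pics/cB.png",np.vstack([B,np.hstack([C,cv2.resize(im[190:235,315:360+15][:, :60],(300,225),interpolation=cv2.INTER_CUBIC).copy() if 0 else cv2.resize(im[183:243,320:380],(300,300),interpolation=cv2.INTER_CUBIC)])]))
E
```

```text
(no output)
```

View pics/cA.png

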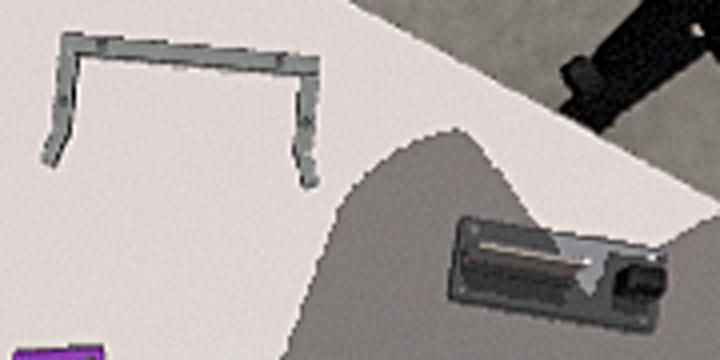

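View pics/cB.png

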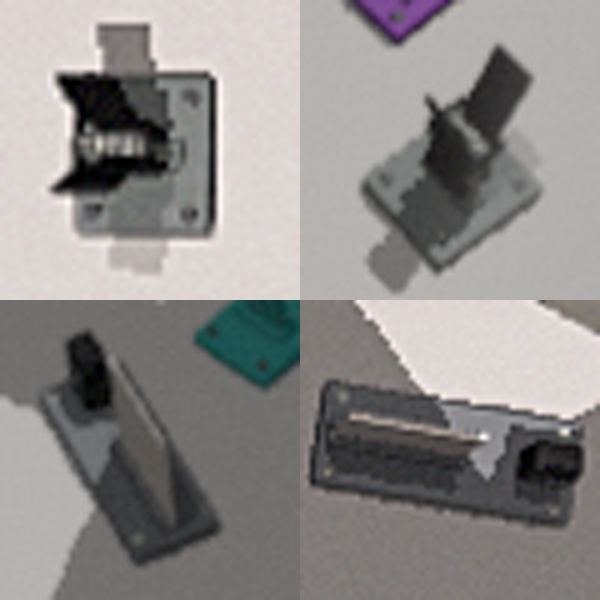

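```bash
python3 - <<'E'
from h import *
def A(X,Y,z,k=4,o=(210,145)): return onz("top",(X+.5)/k-.5+o[0],(Y+.5)/k-.5+o[1],z)
f=lambda p:(p*1000).round(1)
# fence outer corners & inner
ol,orr=A(62,33,.012),A(319,57,.012)
d=ol-orr; print("fence outer",f(ol),f(orr),f(np.linalg.norm(d)))
ey=d/np.linalg.norm(d); yaw=np.arctan2(-ey[0],ey[1]); print("yaw",np.degrees(yaw))
ex=np.array([ey[1],-ey[0],0]); print("fence origin",f((ol+orr)/2-ex*.041))
il,ir=A(78,54,.012),A(301,75,.012); d=il-ir;print("inner len",f(np.linalg.norm(d)),np.degrees(np.arctan2(-d[0],d[1])),f((il+ir)/2-ex*.029))
# stand slab
c=[A(X,Y,.014) for X,Y in((460,216),(668,246),(655,322),(450,297))]
print("slab",[f(p) for p in c],f(np.linalg.norm(c[0]-c[1])),f(np.linalg.norm(c[0]-c[3])),"c",f(sum(c)/4))
for a,b in((0,1),(3,2)):
  d=c[a]-c[b];print(np.degrees(np.arctan2(-d[0],d[1])))
D=lambda X,Y,z:A(X,Y,z,5,(320,183))
p,q=D(350,414,.092),D(490,439,.092); d=p-q; print("card",f(p),f(q),f(np.linalg.norm(d)),np.degrees(np.arctan2(-d[0],d[1])))
th=np.radians(-8)
print("grip", f(D(555,458,.058)))
# post plate
E=lambda X,Y,z:A(X,Y,z,6,(160,195))
c=[E(X,Y,.012) for X,Y in((75,75),(211,73),(213,237),(75,237))]
print("post",[f(p) for p in c],f(sum(c)/4)); d=c[0]-c[1];print(np.degrees(np.arctan2(-d[0],d[1])))
print("wing tips",f(E(58,75,.115)),f(E(55,190,.115)))
S=r.get_state();print(S["tcp_pos"],S["eef_rot"],S["gripper_width"])
print("base r",[np.hypot(*p[:2]).round(3) for p in (ol,c[0])])
E
```

```text
fence outer [614.2 235.6  12. ] [594.7  63.9  12. ] 172.8
yaw -6.502935560198315
fence origin [563.7 154.4  12. ]
inner len 149.8 -6.552083025419839 [562.3 153.9  12. ]
slab [array([485.1, -27.1,  14. ]), array([ 462.3, -165.3,   14. ]), array([ 411.9, -154.4,   14. ]), array([431.3, -18.8,  14. ])] 140.0 54.4 c [447.7 -91.4  14. ]
-9.378996305430235
-8.171871321189721
card [ 307.7 -171.6   92. ] [ 293.8 -240.2   92. ] 69.9 -11.471753438318505
grip [ 281.6 -284.7   58. ]
post [array([471. , 376.7,  12. ]), array([470.7, 316.8,  12. ]), array([398.4, 316.1,  12. ]), array([399.7, 376.4,  12. ])] [435.  346.5  12. ]
-0.3391954121911812
wing tips [458.9 356.7 115. ] [413.  357.7 115. ]
[ 0.20564921 -0.64248031  0.2447038 ] [ 1.79914192e+02 -7.84781042e-03 -1.62254554e+02] 0.08754166117320135
base r [np.float64(0.658), np.float64(0.603)]
```

```bash
python3 - <<'E'
from h import *
def A(X,Y,z,k=5,o=(320,183)): return onz("top",(X-300+.5)/k-.5+o[0],(Y-300+.5)/k-.5+o[1],z)
f=lambda p:(p*1000).round(1)
p,q=A(350,414,.092),A(490,439,.092); d=p-q; print("card",f(p),f(q),f(np.linalg.norm(d)),np.degrees(np.arctan2(-d[0],d[1])))
th=np.radians(-8.8); R=np.array([[np.cos(th),-np.sin(th)],[np.sin(th),np.cos(th)]])
print("origin from card",f((p+q)[:2]/2-R@[0,.028]))
print("grip seen",f(A(555,460,.058)),"from slab",f(np.array([.4477,-.0914])+R@[0,-.05]))
for n,u,v,z in(("red",418,236,.07),("turq",362,261,.012),("purple",225,245,.012),("jar",228,288,.07),("flask",146,181,.05),("box",222,125,.1)): print(n,f(onz("top",u,v,z)))
E
```

```text
card [457.7 -29.6  92. ] [444.  -98.3  92. ] 70.1 -11.327602053172216
origin from card [446.6 -91.7]
grip seen [ 436. -138.   58.] from slab [ 440.1 -140.8]
red [ 378.4 -253.1   70. ]
turq [ 318.1 -120.8   12. ]
purple [368.2 237.9  12. ]
jar [261.2 224.1  70. ]
flask [535.2 434.   50. ]
box [662.6 231.6 100. ]
```

Call:
jog_arm([
  [[1,3,6,0,0.18],[1,3,6,0,0.18],[1,3,6,0,0.18],[1,3,6,0,0.18],[1,3,6,0,0.18],[1,3,6,0,0.18],[1,3,6,0,0],[1,2,6,0,0]],
])

```text
time_s: 1.1
tcp_pos: [0.4218, -0.1903, 0.2455]
eef_rot: [-180.0, -0.0, -100.4]
contact_force: [1.1, -1.6, 0.3]
gripper_width: 0.0877
gripper_force: 0.0
```

Call:
jog_arm([
  [[1,1.7,5.0,-4,0.01],[1,0,0,-5,0],[1,0,0,-5,0],[1,0,0,-4,0],[1,0,0,-1.8,0],[1,0,0,0,0]],
], force=20)

```text
time_s: 1.85
tcp_pos: [0.4359, -0.1451, 0.0485]
eef_rot: [179.8, -0.1, -99.8]
contact_force: [-0.5, -0.2, 0.5]
gripper_width: 0.0878
gripper_force: 0.0
```

```bash
python3 - <<'E'
from h import *
s=r.capture("scene"); t=r.capture("top")
cv2.imwrite("pics/d.png",np.hstack([cv2.resize(s[120:220,200:300],(400,400),interpolation=3),cv2.resize(t[170:250,310:390],(400,400),interpolation=3)]))
S=r.get_state();print(S["tcp_pos"],S["eef_rot"],S["contact_force"])
E
```

```text
[ 0.43754227 -0.14510333  0.05027055] [-1.79991427e+02 -6.58584516e-03 -9.97862453e+01] [ 0.32549965 -0.30939411  0.50814772]
```

View pics/d.png

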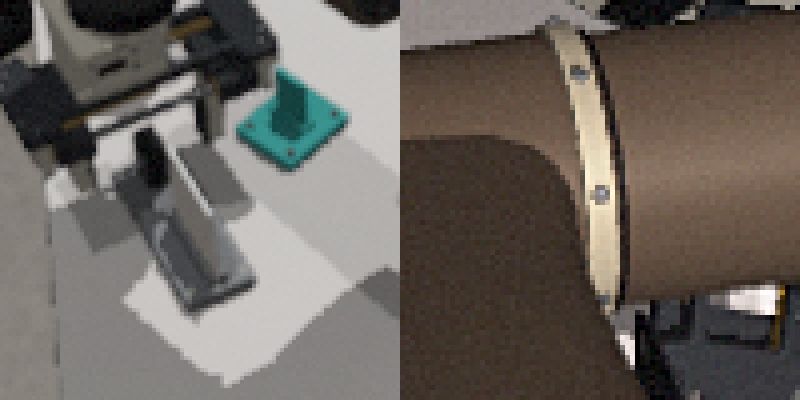

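The picture shows the fingers straddling the black grip (around pixel (150,155) in the crop). Now I close them.

Call:
jog_arm([
  [[1,0,0.4,0,0],[-1,0,0,0,0],[-1,0,0,0,0],[-1,0,0,0,0],[-1,0,0,0,0],[-1,0,0,0,0],[-1,0,0,0,0],[-1,0,0,0,0]],
], force=25)

```text
time_s: 2.95
tcp_pos: [0.4372, -0.1411, 0.0498]
eef_rot: [180.0, -0.0, -99.8]
contact_force: [0.2, 0.2, 0.3]
gripper_width: 0.0228
gripper_force: 0.0
```

Call:
jog_arm([
  [[-1,0,0,0,0],[-1,0,0,0,0],[-1,0,0,0,0]],
], force=25)

```text
time_s: 3.32
tcp_pos: [0.4371, -0.1411, 0.0498]
eef_rot: [180.0, -0.0, -99.8]
contact_force: [0.0, -0.5, -0.2]
gripper_width: 0.0179
gripper_force: 25.0
```

Call:
jog_arm([
  [[-1,0.2,1.5,0,0],[-1,0.3,3,0,0.01],[-1,0.3,4,0,0.01],[-1,0.3,4,0,0.01],[-1,0.3,4,0,0.01],[-1,0.3,4,0,0.01],[-1,0.2,3.5,0,0.008],[-1,0.1,1.7,0,0]],
])

```text
time_s: 4.32
tcp_pos: [0.457, 0.1178, 0.0497]
eef_rot: [180.0, -0.0, -96.4]
contact_force: [-0.5, -5.6, 4.1]
gripper_width: 0.0178
gripper_force: 25.0
```

```bash
python3 - <<'E'
from h import *
s=r.capture("scene"); t=r.capture("top")
cv2.imwrite("pics/e.png",np.hstack([cv2.resize(s[160:300,220:360],(400,400),interpolation=3),cv2.resize(t[140:240,200:300],(400,400),interpolation=3)]))
S=r.get_state();print(S["tcp_pos"],S["eef_rot"],S["contact_force"],S["gripper_width"])
E
```

```text
[0.45735974 0.11750177 0.04978107] [-1.79982589e+02  2.01125801e-02 -9.63643814e+01] [-0.32015531  2.95758711  2.10353482] 0.01769149032387746
```

View pics/e.png

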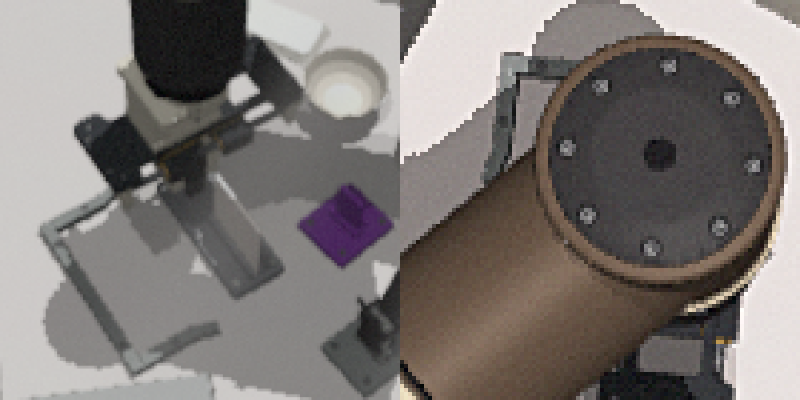

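The stand sits in front of the fence, with its +y slab end at crop pixels (238,297) to (283,268). I check its lateral alignment in the scene view against the fence's side bars.

```bash
python3 - <<'E'
from h import *
f=lambda p:(p*1000).round(1)
k=400/140
S=lambda X,Y,z:onz("scene",(X+.5)/k-.5+220,(Y+.5)/k-.5+160,z)
th=np.radians(-6.5); R=np.array([[np.cos(th),-np.sin(th)],[np.sin(th),np.cos(th)]]); O=np.array([.563,.154])
F=lambda p:f(R.T@(p[:2]-O))
print("slab end corners bottom",F(S(238,298,0)),F(S(284,269,0)))
print("slab end corners top",F(S(235,291,.014)),F(S(281,262,.014)))
print("fence outer corners",F(S(40,232,.012)),F(S(133,374,.012)),"inner",F(S(62,236,.012)),F(S(140,358,.012)))
print("tcp",F(np.array([.4573,.1175])))
E
```

```text
slab end corners bottom [-77.5  73.4] [-129.8   71. ]
slab end corners top [-74.8  71.8] [-126.6   69.3]
fence outer corners [ 45.3 -76.5] [43.5 91.2] inner [ 29.9 -61.9] [30.7 81.6]
tcp [-100.9  -48.2]
```

```bash
python3 - <<'E'
from h import *
th=np.radians(-6.5); R=np.array([[np.cos(th),-np.sin(th)],[np.sin(th),np.cos(th)]]); O=np.array([.563,.154])
for n,(y0,y1,x0,x1) in (("scene",(218,294,228,302)),("top",(146,196,214,298))):
    im=cv2.imread(f"pics/{n}0.png")[y0:y1,x0:x1]; g=cv2.cvtColor(cv2.resize(im,None,fx=4,fy=4,interpolation=3),6)
    t,m=cv2.threshold(g,0,255,cv2.THRESH_BINARY_INV+cv2.THRESH_OTSU)
    cs,_=cv2.findContours(m,cv2.RETR_EXTERNAL,2); c=max(cs,key=cv2.contourArea)
    print(n,t,cv2.contourArea(c))
    for p in cv2.approxPolyDP(c,6,True)[:,0]:
        q=(p+.5)/4-.5+[x0,y0]; w=onz(n,*q,.012); w0=onz(n,*q,0)
        print(q.round(1),(R.T@(w[:2]-O)*1000).round(1),"z0",(R.T@(w0[:2]-O)*1000).round(1))
E
```

```text
scene 145.0 11029.0
[258.6 223.6] [-38.2 -88.2] z0 [-41.4 -95.1]
[252.4 229.6] [-14.3 -80.6] z0 [-17.2 -87.4]
[234.6 237.6] [ 38.4 -84. ] z0 [ 36.1 -90.8]
[232.6 242.4] [ 49.8 -74. ] z0 [ 47.7 -80.7]
[266.4 292.4] [45.6 95.5] z0 [43.4 90.9]
[283.6 281.4] [-6.1 93.1] z0 [-8.9 88.4]
[294.4 278.4] [-33.4 100.4] z0 [-36.5  95.8]
[296.4 274.6] [-43.2  94.4] z0 [-46.5  89.7]
[295.4 272.6] [-44.1  88.4] z0 [-47.4  83.7]
[285.6 273.6] [-21.6  77.7] z0 [-24.6  72.8]
[270.4 283.6] [25.3 80.7] z0 [22.8 75.9]
[264.4 280.4] [33.6 65.2] z0 [31.2 60.2]
[240.4 242.4] [ 32.3 -63. ] z0 [ 30.  -69.6]
[256.4 233.4] [-17.6 -64.6] z0 [-20.6 -71.2]
[262.4 227.4] [-40.9 -72.4] z0 [-44.1 -79.1]
top 167.0 9945.0
[224.6 153.6] [39.5 88. ] z0 [42.3 89.8]
[222.6 178.4] [-27.8  86.1] z0 [-25.7  88. ]
[219.6 183.6] [-42.6  92.6] z0 [-40.7  94.5]
[221.6 186.4] [-49.5  86.5] z0 [-47.6  88.4]
[227.4 179.4] [-29.3  73.3] z0 [-27.2  75. ]
[230.4 158.4] [28.1 71.3] z0 [30.8 73. ]
[284.4 163.4] [ 28.2 -73.7] z0 [ 30.9 -73.7]
[282.6 184.4] [-28.9 -74.3] z0 [-26.9 -74.2]
[285.6 192.4] [-49.6 -84.2] z0 [-47.8 -84.2]
[289.4 190.4] [-43.3 -93.6] z0 [-41.4 -93.8]
[288.4 184.6] [-28.2 -89.6] z0 [-26.1 -89.7]
[285.4 183.4] [-25.6 -81.3] z0 [-23.5 -81.3]
[288.4 178.4] [-11.4 -88.1] z0 [ -9.1 -88.2]
[289.4 158.6] [ 42.3 -85.9] z0 [ 45.2 -86. ]
```

Call:
jog_arm([
  [[-1,1.2,-0.14,0,0],[-1,1.2,-0.14,0,0],[-1,1.2,-0.14,0,0],[-1,1.2,-0.14,0,0],[-1,1.2,-0.14,0,0],[-1,1.2,-0.14,0,0],[-1,1.2,-0.14,0,0],[-1,0,0,0,0]],
])

```text
time_s: 5.42
tcp_pos: [0.543, 0.1063, 0.0499]
eef_rot: [-179.9, 0.0, -96.5]
contact_force: [2.4, 0.1, 0.1]
gripper_width: 0.0182
gripper_force: 25.0
```

Call:
jog_arm([
  [[-1,0.4,-0.045,0,0],[-1,0.4,-0.045,0,0],[-1,0.3,-0.035,0,0],[-1,0.2,-0.02,0,0],[-1,0,0,0,0]],
])

```text
time_s: 6.05
tcp_pos: [0.5544, 0.1046, 0.0498]
eef_rot: [-180.0, 0.0, -96.5]
contact_force: [-1.2, -1.2, 0.6]
gripper_width: 0.018
gripper_force: 25.0
```

Call:
jog_arm([
  [[-1,0.2,-0.02,0,0],[-1,0.2,-0.02,0,0],[-1,0,0,0,0]],
])

```text
time_s: 6.42
tcp_pos: [0.5585, 0.1043, 0.0498]
eef_rot: [-180.0, 0.0, -96.5]
contact_force: [-0.9, -0.1, 1.0]
gripper_width: 0.0175
gripper_force: 25.0
```

Call:
jog_arm([
  [[-1,0.2,-0.02,0,0],[-1,0,0,0,0]],
])

```text
time_s: 6.68
tcp_pos: [0.5597, 0.1039, 0.0498]
eef_rot: [179.9, -0.0, -96.5]
contact_force: [-5.1, 0.3, 4.3]
gripper_width: 0.018
gripper_force: 25.0
```

Call:
jog_arm([
  [[-1,0.1,-0.01,0,0],[-1,0,0,0,0]],
])

```text
time_s: 6.92
tcp_pos: [0.5598, 0.1039, 0.0498]
eef_rot: [179.9, -0.0, -96.5]
contact_force: [-9.3, 2.8, 6.8]
gripper_width: 0.0181
gripper_force: 25.1
```

```bash
python3 - <<'E'
from h import *
S=r.get_state();print(S["tcp_pos"],S["eef_rot"],S["contact_force"],S["moment"])
E
```

```text
[0.55980363 0.10390869 0.0498419 ] [ 1.79866759e+02 -4.07094256e-02 -9.64632756e+01] [-9.31641539  2.77494491  6.77759777] [1.09829384 3.45626387 0.37800351]
```

Call:
jog_arm([
  [[-1,0.1,-0.01,0,0],[-1,0,0,0,0]],
])

```text
time_s: 7.18
tcp_pos: [0.5599, 0.1039, 0.0499]
eef_rot: [179.8, -0.1, -96.5]
contact_force: [-13.3, 4.9, 12.0]
gripper_width: 0.018
gripper_force: 25.0
```

```bash
python3 - <<'E'
from h import *
S=r.get_state();print(S["tcp_pos"],S["eef_rot"],S["contact_force"],S["moment"])
E
```

```text
[0.55993995 0.10387257 0.04990189] [ 1.79792506e+02 -5.55009212e-02 -9.64714960e+01] [-13.25808551   4.89144272  11.97364099] [1.85987605 5.03638391 0.30094394]
```

Call:
jog_arm([
  [[-1,-0.25,0.025,0,0],[-1,0,0,0,0],[1,0,0,0,0],[1,0,0,0,0],[1,0,0,0,0],[1,0,0,0,0],[1,0,0,0,0],[1,0,0,0,0]],
])

```text
time_s: 8.18
tcp_pos: [0.5597, 0.1041, 0.0498]
eef_rot: [-180.0, 0.0, -96.5]
contact_force: [-0.1, 0.3, 0.0]
gripper_width: 0.0726
gripper_force: 0.0
```

Call:
jog_arm([
  [[1,0,0,3,0],[1,0,0,5,0],[1,0,0,5,0],[1,-2,3,5,0],[1,-3,5,0,0.02],[1,-3,5.5,0,0.02],[1,-3,5.5,0,0.04],[1,-2,5,0,0.03]],
])

```text
time_s: 9.18
tcp_pos: [0.4284, 0.3455, 0.2303]
eef_rot: [-180.0, 0.0, -90.1]
contact_force: [1.0, 0.6, -0.1]
gripper_width: 0.088
gripper_force: 0.0
```

```bash
python3 - <<'E'
from h import *
s=r.capture("scene"); t=r.capture("top"); cv2.imwrite("pics/s1.png",s);cv2.imwrite("pics/t1.png",t)
cv2.imwrite("pics/g.png",np.hstack([cv2.resize(s[210:300,220:310],(400,400),interpolation=3),cv2.resize(t[140:230,200:290+10][:,5:95],(400,400),interpolation=3)]))
S=r.get_state();print(S["tcp_pos"],S["eef_rot"],S["contact_force"],S["gripper_width"])
E
```

```text
[0.4282083  0.34785642 0.22983179] [-1.79975949e+02  5.27105376e-02 -8.98818412e+01] [-0.39849013 -0.57160647 -0.38133116] 0.08754608534239265
```

View pics/g.png

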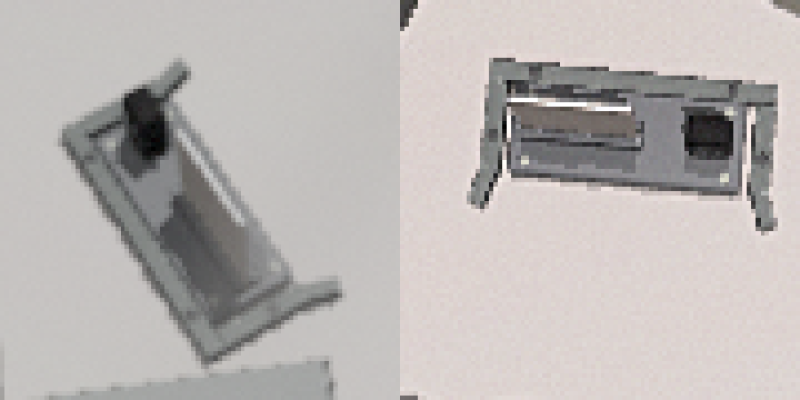

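The stand is home. In the top view its front edge runs from (512,175) to (742,193), and the card's white top edge from (508,102) to (633,107). I now compute squareness, the card's middle and the clip position numerically.

```bash
python3 - <<'E'
from h import *
th=np.radians(-6.5); R=np.array([[np.cos(th),-np.sin(th)],[np.sin(th),np.cos(th)]]); O=np.array([.563,.154])
f=lambda p:(p*1000).round(1)
t=cv2.imread("pics/t1.png"); s=cv2.imread("pics/s1.png")
# card edge: bright thin strip in top, in the stand area
def bright(n,im,box,thr):
    y0,y1,x0,x1=box; g=cv2.cvtColor(im[y0:y1,x0:x1],6); m=(g>thr).astype(np.uint8)
    k,l,st,_=cv2.connectedComponentsWithStats(m); 
    for i in range(1,k):
        if 10<st[i,4]<200:
            ys,xs=np.nonzero(l==i); pts=np.c_[xs+x0,ys+y0].astype(float)
            (c,sz,a)=cv2.minAreaRect(pts.astype(np.float32)); bx=cv2.boxPoints((c,sz,a))
            w=[onz(n,*q,.092) for q in bx]
            print(n,st[i],np.round(c,1),np.round(sz,1),"mid",f(onz(n,*c,.092)),"F",f(R.T@(onz(n,*c,.092)[:2]-O)))
            d=w[np.argmax([x[1] for x in w])]
            vx,vy,_,_=cv2.fitLine(pts.astype(np.float32),2,0,.01,.01).ravel(); L=max(sz)/2
            a,b=onz(n,c[0]+L*vx,c[1]+L*vy,.092),onz(n,c[0]-L*vx,c[1]-L*vy,.092); d=a-b
            if d[1]<0:d=-d
            print("   ends",f(a),f(b),f(np.linalg.norm(d)),np.degrees(np.arctan2(-d[0],d[1])))
bright("top",t,(158,168,228,262),190)
bright("scene",s,(240,265,258,278),185)
# edges per column in top: darkest-contrast transitions
g=cv2.GaussianBlur(cv2.cvtColor(t,6),(3,3),0).astype(float)
P=lambda X,Y,z:onz("top",(X-400+.5)/4.444-.5+205,(Y+.5)/4.444-.5+140,z)
for nm,(a,b),z in(("slab front bottom",((512,180),(740,195)),0),("bar outer",((495,60),(776,87)),.012),("bar inner",((510,83),(748,101)),.012)):
    a,b=P(*a,z),P(*b,z);d=a-b; print(nm,np.degrees(np.arctan2(-d[0],d[1])),f(R.T@(a[:2]-O)),f(R.T@(b[:2]-O)))
k=5;Q=lambda X,Y,z:onz("scene",(X-300+.5)/5-.5+320,(Y+.5)/5-.5+245,z)
print("post scene L,B,R",*[f(Q(*p,.012)) for p in((362,184),(437,260),(543,184))])
print("box top z guess", f(onz("top",222,125,.1)), f(onz("scene",295,292,.1)),f(onz("top",222,125,.06)), f(onz("scene",295,292,.06)))
E
```

```text
top [ 1  4 28  3 34] [242.5 163. ] [27.1  1.2] mid [567.7 182.7  92. ] F [ 1.5 29. ]
   ends [563.9 149.4  92. ] [571.5 215.9  92. ] 66.9 -6.492844213184798
scene [ 3  0  9 13 14] [264.7 246.2] [14.4  0.8] mid [568.6 175.   92. ] F [ 3.2 21.5]
   ends [570.7 194.1  92. ] [566.4 155.4  92. ] 38.9 -6.36346247522614
scene [  7   0  13  18 123] [271.  248.5] [17. 12.] mid [560.3 189.5  92. ] F [-6.7 35. ]
   ends [565.9 211.6  92. ] [554.6 167.   92. ] 46.0 -14.201227529452284
slab front bottom -4.932602385748282 [-28.6  68.3] [-24.9 -70. ]
bar outer -6.658957055249764 [41.2 84.5] [ 40.8 -85.6]
bar inner -5.478679518814417 [28. 74.] [ 30.6 -69.6]
post scene L,B,R [472.6 322.3  12. ] [470.9 375.   12. ] [401.8 378.3  12. ]
box top z guess [662.6 231.6 100. ] [588.  315.2 100. ] [675.6 237.   60. ] [576.7 302.3  60. ]
```

Call:
jog_arm([
  [[1,0.75,-0.05,-4,0],[1,0,0,-4,0],[1,0,0,-3,0],[1,0,0,-2.2,0],[1,0,0,0,0],[1,0,0,0,0]],
])

```text
time_s: 10.02
tcp_pos: [0.4379, 0.3437, 0.0987]
eef_rot: [-180.0, 0.0, -90.2]
contact_force: [-0.9, 0.6, 0.0]
gripper_width: 0.0879
gripper_force: 0.0
```

```bash
python3 - <<'E'
from h import *
s=r.capture("scene"); t=r.capture("top")
cv2.imwrite("pics/i.png",np.hstack([cv2.resize(s[220:310,310:400],(400,400),interpolation=3),cv2.resize(t[175:265,140:230],(400,400),interpolation=3)]))
S=r.get_state();print(S["tcp_pos"],S["eef_rot"],S["contact_force"],S["gripper_width"])
E
```

```text
[0.43789145 0.34389411 0.09908066] [-1.79929123e+02  9.26388617e-02 -9.01681580e+01] [ 0.41030988 -0.08628547 -0.69693875] 0.08720917909092063
```

View pics/i.png

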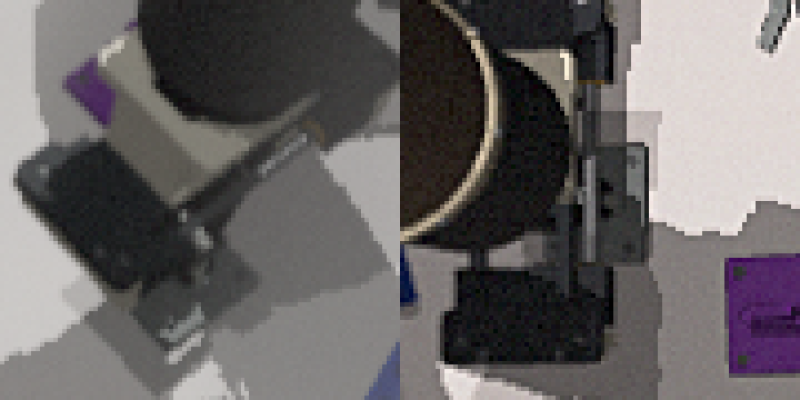

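The gripper is over the post, with the clip between its fingers. I centre it by a couple of mm and close partway first.

Call:
jog_arm([
  [[1,-0.2,0.2,0,0],[0.15,0,0,0,0],[0.05,0,0,0,0],[0,0,0,0,0],[0,0,0,0,0],[0,0,0,0,0],[0,0,0,0,0]],
], force=25)

```text
time_s: 11.0
tcp_pos: [0.4355, 0.3455, 0.0981]
eef_rot: [-180.0, 0.0, -90.2]
contact_force: [-0.6, -0.7, 4.3]
gripper_width: 0.0443
gripper_force: 5.4
```

Call:
jog_arm([
  [[-0.2,0,0,0,0],[-0.2,0,0,0,0],[-0.2,0,0,0,0]],
])

```text
time_s: 11.38
tcp_pos: [0.4364, 0.3461, 0.0994]
eef_rot: [-179.9, 0.1, -90.1]
contact_force: [0.4, -1.4, 11.2]
gripper_width: 0.0355
gripper_force: 7.3
```

Call:
jog_arm([
  [[-0.5,0,0,0,0],[-0.5,0,0,0,0],[-0.5,0,0,0,0],[-0.8,0,0,0,0],[-0.8,0,0,0,0],[-0.8,0,0,0,0],[-0.8,0,0,0,0]],
])

```text
time_s: 12.25
tcp_pos: [0.4356, 0.3463, 0.0998]
eef_rot: [-179.9, 0.1, -90.1]
contact_force: [-6.4, -1.0, 16.9]
gripper_width: 0.0173
gripper_force: 25.0
```

```bash
python3 - <<'E'
from h import *
S=r.get_state();print(S["tcp_pos"],S["eef_rot"],S["contact_force"],S["moment"],S["gripper_width"],S["gripper_force"])
E
```

```text
[0.43562113 0.34631058 0.09984319] [-1.79919240e+02  1.17329136e-01 -9.01298023e+01] [-6.40611137 -1.01993203 16.86977072] [-0.21686825  2.81749917  0.03155273] 0.01729397809351731 25.011958479881287
```

Call:
jog_arm([
  [[-0.8,0,0,0.3,0],[-0.8,0,0,0.5,0],[-0.8,0,0,1,0],[-0.8,0,0,2,0],[-0.8,0,0,3,0],[-0.8,0,0,3,0],[-0.8,0,0,2,0],[-0.8,0,0,0,0]],
])

```text
time_s: 13.25
tcp_pos: [0.436, 0.346, 0.2178]
eef_rot: [-179.9, 0.2, -90.2]
contact_force: [-0.2, 0.2, -0.9]
gripper_width: 0.018
gripper_force: 25.0
```

```bash
python3 - <<'E'
from h import *
s=r.capture("scene"); t=r.capture("top")
cv2.imwrite("pics/j.png",np.hstack([cv2.resize(s[200:300,310:410],(400,400),interpolation=3),cv2.resize(t[165:265,130:230],(400,400),interpolation=3)]))
S=r.get_state();print(S["tcp_pos"],S["eef_rot"],S["contact_force"],S["gripper_width"],S["gripper_force"])
E
```

```text
[0.43511685 0.34508806 0.21549057] [ 1.79974368e+02 -3.04264985e-03 -9.01881297e+01] [-0.14013565  0.02703182 -1.08091422] 0.017382594937413072 24.99638557434082
```

View pics/j.png

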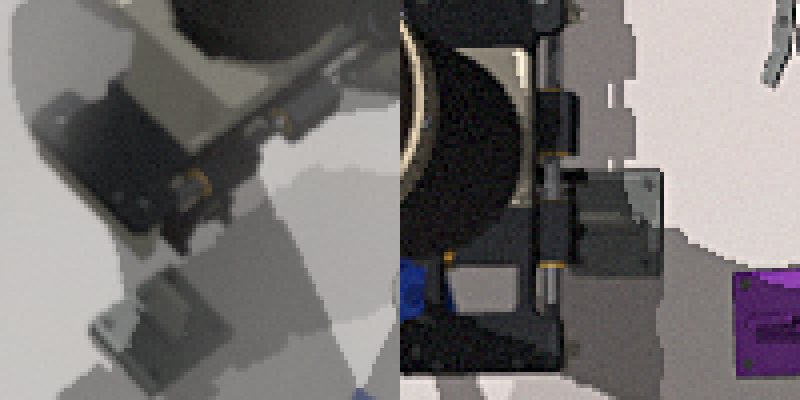

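Clip is off the post with its jaws open. Top-crop tongue centre is about (601,217). I check the clip-to-TCP offset and the box height, then compute the move to the card.

```bash
python3 - <<'E'
from h import *
f=lambda p:(p*1000).round(1)
print("tongue", f(onz("top",180.25,219.2,.06)))
def tri(a,b):
    o1,d1=ray("scene",*a);o2,d2=ray("top",*b); k=np.linalg.lstsq(np.c_[d1,-d2],o2-o1,rcond=None)[0]
    p,q=o1+k[0]*d1,o2+k[1]*d2; return f((p+q)/2),f(np.linalg.norm(p-q))
for a,b in(((298,292),(195,153)),((298,292),(197,160)),((230,298),(222,112)),((230,298),(222,125))): print(a,b,*tri(a,b))
S=r.get_state()["tcp_pos"]; print(S, "delta to card", f(np.array([.5683,.182])-S[:2]))
E
```

```text
tongue [434.2 343.6  60. ]
(298, 292) (195, 153) [587.7 308.2  90.6] 22.4
(298, 292) (197, 160) [578.2 304.4  68.3] 13.5
(230, 298) (222, 112) [705.6 231.4  81.5] 7.9
(230, 298) (222, 125) [691.8 227.8  50.9] 33.3
[0.43511685 0.34508806 0.21549057] delta to card [ 133.2 -163.1]
```

Call:
jog_arm([
  [[-0.8,1.3,-1.7,0,-0.01],[-0.8,2.5,-3,0,-0.02],[-0.8,2.5,-3,0,-0.02],[-0.8,2.5,-3,0,-0.02],[-0.8,2.5,-3,0,-0.02],[-0.8,1.5,-2,0,-0.02],[-0.8,0.5,-0.6,0,0],[-0.8,0,0,0,0]],
])

```text
time_s: 14.35
tcp_pos: [0.5681, 0.182, 0.2148]
eef_rot: [179.9, -0.1, -96.5]
contact_force: [-0.2, 0.8, -0.6]
gripper_width: 0.0174
gripper_force: 25.0
```

```bash
python3 - <<'E'
from h import *
for _ in range(4):
    s=r.capture("scene"); S=r.get_state(); print(S["tcp_pos"],S["eef_rot"],S["gripper_width"])
t=r.capture("top"); cv2.imwrite("pics/s2.png",s);cv2.imwrite("pics/t2.png",t)
E
```

```text
[0.56793735 0.18248913 0.21515662] [ 1.79945710e+02 -3.20835357e-02 -9.64722103e+01] 0.017579016479244102
[0.56785797 0.18278698 0.21539827] [ 1.79960974e+02 -2.01061949e-02 -9.64420443e+01] 0.017388718444304122
[0.5678646  0.18298321 0.21560498] [ 1.79978858e+02 -7.41017749e-03 -9.64214804e+01] 0.01755634469185134
[0.56788643 0.18304656 0.21574894] [ 1.79990385e+02 -1.11719041e-03 -9.64068754e+01] 0.01725908350202415
```

Call:
jog_arm([
  [[-0.8,0,0,-1.5,0],[-0.8,0,0,-1.5,0],[-0.8,0,0,-1.5,0],[-0.8,0,0,-1,0],[-0.8,0,0,-0.8,0],[-0.8,0,0,-0.7,0],[-0.8,0,0,0,0],[-0.8,0,0,0,0]],
])

```text
time_s: 15.6
tcp_pos: [0.5686, 0.1825, 0.1462]
eef_rot: [-180.0, 0.0, -96.5]
contact_force: [0.3, 0.8, -0.1]
gripper_width: 0.0172
gripper_force: 25.0
```

```bash
python3 - <<'E'
from h import *
for _ in range(3):
    s=r.capture("scene"); S=r.get_state(); print(S["tcp_pos"],S["eef_rot"],S["contact_force"],S["gripper_width"])
t=r.capture("top")
cv2.imwrite("pics/k.png",np.hstack([cv2.resize(s[210:290,230:310],(400,400),interpolation=3),cv2.resize(t[140:220,210:290],(400,400),interpolation=3)]))
print("expected mouth/tips, card top px in left crop:")
for nm,p in(("card_mid",(.5683,.182,.092)),("pivot",(.5679,.1825,.111)),("mouth",(.5679,.1825,.075))): print(nm,((proj("scene",p)-[230,210])*5).round())
E
```

```text
[0.56864396 0.18248772 0.14629918] [-1.79960774e+02  2.72226088e-02 -9.64725248e+01] [-0.59202038  0.04870977  0.13799233] 0.017671082142000673
[0.56860947 0.18247967 0.14629842] [-1.79961930e+02  2.85076626e-02 -9.64739625e+01] [ 0.08767371 -1.02374651 -0.78618394] 0.01734110985720711
[0.56855285 0.18247468 0.14624828] [-1.79966218e+02  2.70368826e-02 -9.64714143e+01] [ 0.07054397 -0.35016272 -1.08469807] 0.017589711105718293
expected mouth/tips, card top px in left crop:
card_mid [182. 191.]
pivot [182. 172.]
mouth [185. 208.]
```

View pics/k.png

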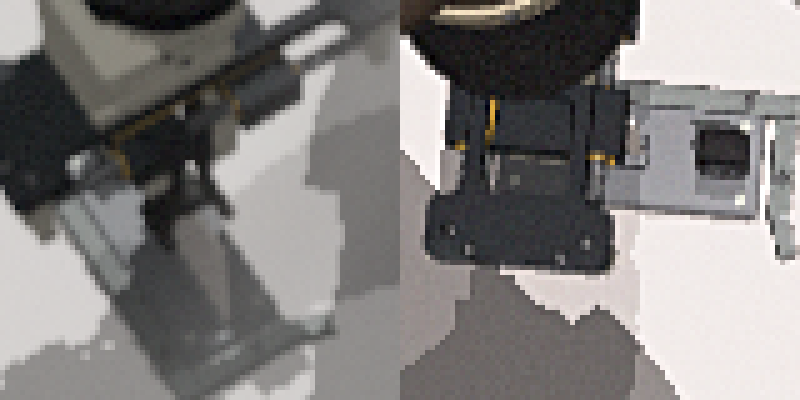

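The jaws straddle the card's top edge, at about (165,235) and (225,210) in the crop with the card between them. The stand is still home and there is no contact force, so I hand in.

```bash
python3 -c "
from plant import r
print(r.close_job())"
```

```text
the job is handed in; nothing more can be done
None
```

I slid the stand home against the back bar and let go of it. The clip is held wide open astride the middle of the card's top edge, by my estimate about half a jaw deep. The job is handed in at about 16 s on the robot's clock; the last picture and force reading showed no contact, but no verdict came back.

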